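# Snap the hand-rest bar into its stand

## Task

Fit the bar of the decorator's hand rest back into the sleeve of its stand, wooden rest on top: pinch the two spring buttons flush so that they slip under the sleeve's rim, then push the bar in until both buttons pop out through the holes in the sleeve and lock it. Let go of the bar, and leave the cup on the wheel, the pot, the bowl and the brush where they are.

Things in the scene. Friction and masses are not known exactly. Their poses are not given: they have to be found in the camera images.
- rest_bar: Loose bar: aluminium square tube 20 x 20 mm, 218 mm long, 120 g; starts lying flat, wooden rest on top, axis 10 mm above the bench. Origin: on the tube's axis midway between the two spring buttons; centre of mass about 50 mm behind it. +x to the nose, z up. Pale wooden rest (90 x 30 x 10 mm) on the top face, x = -135 to -45 mm, z = 10 to 20 mm.
- rest_bar_nose (a point): Tip of the bar's nose, 75 mm ahead of rest_bar on the axis: a black plug tapering from 20 to 13 mm square over its last 10 mm (axes as rest_bar).
- snap_left (a joint): Spring button on the bar's +y face: a steel pin 10 mm in diameter, flat-ended, standing 4.5 mm proud of the tube. Value in m: 0 = fully out, 0.0045 = flush with the tube. 3 N of spring at 0, 5.3 N when flush. It cannot be cammed in by the square edge of the sleeve; it must be pressed.
- snap_right (a joint): The same on the bar's -y face, across from the first, so that a pinch across the tube presses both.
- rest_bar_tail (a point): Middle of the 20 x 20 mm tail end face of the bar (black end cap), 143 mm behind rest_bar, where it can be pushed (axes as rest_bar).
- rest_stand: Stand of the hand rest, does not move: grey steel base plate 140 x 112 mm, 12 mm high, with a 25 mm square post that carries a horizontal square sleeve. Origin: under the middle of the base. +x is the direction in which the bar goes in; z up.
- sleeve_mouth (a point): Centre of the sleeve's open end, 130 mm above the bench, 56 mm from the middle of the base (axes as rest_stand, +x into the sleeve). Sleeve: smooth waxed steel, 27.4 mm square outside, bore 22 mm square, walls 2.7 mm with square edges, 122 mm long, closed at the far end. A bar left part-way in stays, its tail hanging about 6 mm low.
- sleeve_holes (a point): On the sleeve's axis between its two button holes, one in each side wall, 13 mm in diameter, centres 30 mm inside the mouth. With the bar home its origin lies here and the buttons' faces stand just outside the sleeve. Pushing the bar in with the buttons rubbing inside takes about 4 to 10 N at the tail; once they are out they stop it.
- pinch_cup: Bystander: grey clay cup 66 mm wide, 59 mm high, on the banding wheel; origin under its middle.
- stain_pot: Bystander: plastic pot with green lid, 62 mm wide, 65 mm high; origin under its middle.
- slip_bowl: Bystander: small white bowl 91 mm wide, 36 mm high; origin under its middle.
- slip_brush: Bystander: flat brush 183 mm long, 14 mm high, lying on the bench; origin under its middle.

How it is judged (in metres and radians):
On the way:
1. the bar's nose is in the sleeve and both buttons are pressed in under the sleeve's rim (x of rest_bar in the frame of sleeve_mouth above -0.003 m and distance between rest_bar and sleeve_mouth below 0.022 m and value of joint each of snap_left, snap_right above 0.0015 m), for 0.05 s.
At the end, for the whole second after the job is handed in: The bar sits in the sleeve with the point between its buttons within 4 mm of the point between the holes, in line with the sleeve within 0.08 rad, wooden rest on top (within 0.12 rad of upright), both buttons sprung out through the holes (each within 1.5 mm of fully out), and at rest (distance between rest_bar and sleeve_holes below 0.004 m and angle between the x axis of rest_bar and the x axis of rest_stand, either way round below 0.08 rad and angle between rest_bar's own z axis and vertical below 0.12 rad and value of joint each of snap_left, snap_right below 0.0015 m and linear speed of rest_bar below 0.02 m/s); the robot touches nothing.
It fails at once if the cup on the wheel is moved by more than 30 mm (distance of pinch_cup from where it was at the start of the episode above 0.03 m).
It fails at once if the pot is moved by more than 30 mm (distance of stain_pot from where it was at the start of the episode above 0.03 m).
It fails at once if the bowl is moved by more than 30 mm (distance of slip_bowl from where it was at the start of the episode above 0.03 m).
It fails at once if the brush is moved by more than 30 mm (distance of slip_brush from where it was at the start of the episode above 0.03 m).
It also fails if it takes over 48 s, if anything falls off the work surface, if the arm or the gripper's body presses on something with over 40 N, if the wrist force passes 120 N, or if a joint passes its speed limit or range.

## Robot

A 6-joint arm with a two-finger parallel gripper is mounted at the origin on a cart in front of the work surface, level with it; the furniture and walls round the work are solid. World frame = base frame: x ahead of the robot, y to its left, z up, the work surface at z = 0. Lengths are in m, angles in degrees, forces in N, time in s.
With the tool pointing down it reaches from about 0.225 to 0.875 m from the base axis. Payload 3.4 kg.
Tool frame: the origin (TCP) lies at the very end of the fingers, on their centre line; the grasp point (between the pads) lies 19 mm behind it; z points along the fingers, y is the line along which they close (so a half turn about z gives the same grasp; the last joint's range is limited). The gripper opens to 85 mm and grips with 20 to 120 N. Pads are 22 mm wide; open, the fingers measure 114 mm over their backs; the gripper's body (76 mm by 85 mm) begins 54 mm behind the grasp point. The pads swing forward as they close: fully open they stand 13 mm farther back than shut.
Start: joints at [61.536, 15.808, 86.224, -0, 77.962, -6.933], TCP at [0.211, 0.535, 0.231] pointing down, gripper open.
Joint ranges: [-165.64, 165.64], [-43.16, 119.46], [12.63, 154.43], [-67.54, 247.53], [6.08, 155.33], [-154.97, 154.97]. Speed limits (degrees/s): [147.25, 147.25, 180, 180, 180, 180].

## Interface

Orientations are given as a 3x3 rotation matrix whose columns are the frame's x, y, z axes.
In Python, from cell import telemetry, viewer, workorder gives the robot as it stands.
- The arm moves only by the tool apply_moves, never from a script. Its argument "deltas" is a list of rows, each a list of 7 numbers: the shift along the tool's x, y, z in cm, then the turn, a rotation vector about the tool's x, y, z in rad, then the finger opening in cm, from 0 to 8.54. A call has 1 to 8 rows; each row shifts and turns the commanded pose from where the row before left it, along the tool's axes as they then stand; what a row does not reach is not made up. A row lasts 1/8 s, in which the tool goes at most 62.5 mm and 10.7 degrees, less where a joint would pass 70% of its speed; a pose out of reach is approached as far as the arm can. A call with a gripper value outside its range is refused whole. The fingers move at their own pace and stop on an object; the grip force is fixed at half the most. Time passes only in rows, so rows that do not move let the fingers close. It gives the time, the measured TCP pose, the force, the opening and the grip force at its end, in the units of the state.
- telemetry.get_state(): the state, without advancing time (a new reading comes with each control period).
- viewer.grab_frame(name): name is "scene" or "top"; returns (picture, depth): 400x640x3 uint8, red, green, blue; 400x640 float32, m along the optical axis (not along the pixel's ray), 0 where there is no reading.
- viewer.camera_params(name): a dict with "fx", "fy", "cx", "cy" (pixels), "extrinsics" (4x4, takes a point from world to camera coordinates). Camera axes: x right, y down, z forward; pixel columns grow to the right and rows downward; lengths in m; the calibration is good to about 2 mm. A picture is of the moment at which its call begins. camera_params takes no time and is no camera call.
- workorder.close_job(): hands the job in; it is judged then, once.
The state is a dict: "t": time; "joint_pos": joint angles; "joint_vel": joint speeds; "tau": joint torques, N m; "position": TCP position; "ee_rot": TCP orientation; "wrist_force": force on the tool from outside, world axes, zero at the start; "wrist_torque": the same for the moment, N m; "opening": opening from 0.0 (shut) to 1.0 (fully open); "gripper_force": force on a finger pad.
Only numpy, scipy, OpenCV 4.12 (cv2) and the standard library are available. Lean on these libraries where they do the work, as an engineer would, in place of code of your own. Each camera call takes 0.05 s, during which the arm holds its last target. There are 200 camera calls.

## Working session

There is one attempt and no reset: what is moved stays moved. The work goes in short steps, Python scripts to look and compute and a tool call to move; the robot and the scene stay as the last step left them, time stands still between calls to the robot, and variables do not carry over. Pictures are saved under pics/ and viewed, at most 10 in all, crops included, and the job is handed in when it is done.

Besides the shell and the picture viewer there is one more tool, called after "Call:" as name([rows], argument=value, ...), one row to a line, values as JSON. apply_moves: Moves the arm, as the interface text tells. Its arguments: {"type":"object","properties":{"deltas":{"type":"array","items":{"type":"array","items":{"type":"number"}}}},"required":["deltas"]}

```bash
mkdir -p pics; ls
python3 - <<'E'
from cell import telemetry, viewer
import cv2, numpy as np
for n in("scene","top"):
    p,d=viewer.grab_frame(n); cv2.imwrite(f"pics/{n}0.png",p[:,:,::-1]); np.savez(f"{n}0.npz",p=p,d=d)
    print(n,viewer.camera_params(n))
s=telemetry.get_state(); print(s)
E
```

```text
pics
scene {'fx': 365.2465904745389, 'fy': 365.2465904745389, 'cx': 316.59621377048524, 'cy': 195.37216781928498, 'extrinsics': array([[ 0.47165447, -0.88162052, -0.01695045, -0.29403933],
       [-0.56666407, -0.28831713, -0.77185819,  0.35156509],
       [ 0.67559891,  0.37365558, -0.63556874,  0.74804366],
       [ 0.        ,  0.        ,  0.        ,  1.        ]])}
top {'fx': 517.851299335846, 'fy': 517.851299335846, 'cx': 317.030896129298, 'cy': 191.90534664191958, 'extrinsics': array([[ 2.83032311e-03, -9.99848271e-01, -1.71879012e-02,
        -4.70638311e-02],
       [-9.96339983e-01, -1.35115012e-03, -8.54681995e-02,
         5.26305912e-01],
       [ 8.54320080e-02,  1.73668958e-02, -9.96192633e-01,
         1.48481220e+00],
       [ 0.00000000e+00,  0.00000000e+00,  0.00000000e+00,
         1.00000000e+00]])}
{'t': 0.1, 'joint_pos': array([ 6.15357408e+01,  1.58442429e+01,  8.62873332e+01,  1.44087667e-03,
        7.79641465e+01, -6.93322614e+00]), 'joint_vel': array([ 0.00058869, -0.04148523, -0.15931325,  0.13194305,  0.02806742,
       -0.0622507 ]), 'tau': array([ 1.18594533e-03, -4.17700338e+01, -2.46405548e+01, -1.71980146e-04,
        5.76432562e-03, -1.54734823e-05]), 'position': array([0.21080016, 0.53445419, 0.2305282 ]), 'ee_rot': array([[-9.30216899e-01,  3.67009335e-01, -8.17882872e-04],
       [ 3.67010177e-01,  9.30215785e-01, -1.45699181e-03],
       [ 2.26077964e-04, -1.65548974e-03, -9.99998604e-01]]), 'wrist_force': array([ 0.3355414 , -0.06273365, -0.57272026]), 'wrist_torque': array([0.09109305, 0.03576645, 0.02288862]), 'gripper_force': 0.0, 'opening': 0.9978131807149184}
```

View pics/scene0.png

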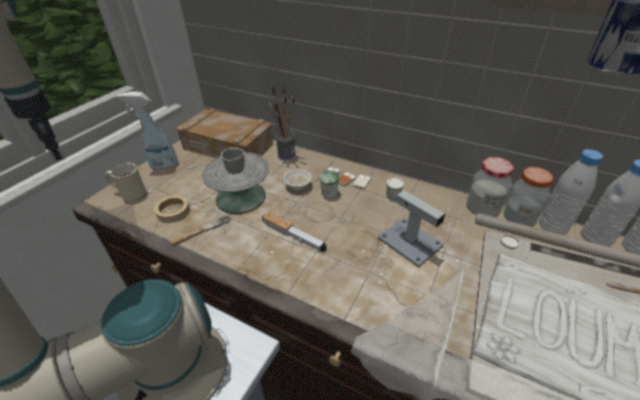

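View pics/top0.png

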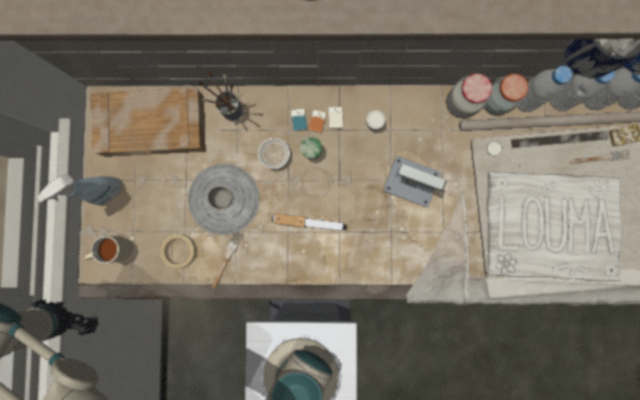

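The bar lies at about (273–345, 215–228) in top, with the orange-wood rest to the left and its nose to the right. The stand is at (415,182), with the sleeve from about (400,168) to (445,188). I'll crop both for detail.

```bash
cat > h.py <<'E'
import numpy as np, cv2
from cell import telemetry, viewer
C={n:viewer.camera_params(n) for n in("scene","top")}
def ray(n,u,v):
    c=C[n];E=c["extrinsics"];R=E[:3,:3];o=-R.T@E[:3,3]
    return o,R.T@np.array([(u-c["cx"])/c["fx"],(v-c["cy"])/c["fy"],1.])
def onz(n,u,v,z):
    o,d=ray(n,u,v); return o+d*(z-o[2])/d[2]
def proj(n,P):
    c=C[n];q=c["extrinsics"][:3,:3]@np.asarray(P,float)+c["extrinsics"][:3,3]
    return np.array([c["fx"]*q[0]/q[2]+c["cx"],c["fy"]*q[1]/q[2]+c["cy"]])
def cloud(n,d):
    c=C[n];v,u=np.mgrid[:400,:640];E=c["extrinsics"]
    q=np.stack([(u-c["cx"])/c["fx"]*d,(v-c["cy"])/c["fy"]*d,d],-1)
    P=(q-E[:3,3])@E[:3,:3]; P[d==0]=np.nan; return P
def two(a,b):
    (o1,d1),(o2,d2)=ray("top",*a),ray("scene",*b)
    s=np.linalg.lstsq(np.c_[d1,-d2],o2-o1,rcond=None)[0]
    p,q=o1+s[0]*d1,o2+s[1]*d2; return (p+q)/2,np.linalg.norm(p-q)
def crop(p,x0,y0,w,h,s): return cv2.resize(p[y0:y0+h,x0:x0+w],None,fx=s,fy=s,interpolation=cv2.INTER_NEAREST)
E
python3 - <<'E'
from h import *
t=np.load("top0.npz");s=np.load("scene0.npz")
a=np.vstack([crop(t["p"],265,200,100,37,8),crop(t["p"],380,150,100,37,8)*0+crop(t["p"],370,150,100,37,8)])
im=np.hstack([np.vstack([crop(t["p"],268,205,80,30,5),crop(t["p"],378,148,80,64,5)]),np.vstack([crop(s["p"],255,205,80,47,5),crop(s["p"],370,188,80,47,5)])[:470]])
cv2.imwrite("pics/c1.png",im[:,:,::-1]);print(im.shape)
P=cloud("top",t["d"])
# heights along bar and sleeve
for (x0,y0,x1,y1) in [(270,218,350,226),(396,170,450,188)]:
    for k in np.linspace(0,1,15):
        u,v=int(x0+(x1-x0)*k),int(y0+(y1-y0)*k); print(u,v,P[v,u].round(4),t["p"][v,u])
E
```

```text
(470, 800, 3)
270 218 [ 0.4511  0.093  -0.0028] [163 145 119]
275 218 [0.4501 0.0753 0.0275] [188 156 127]
281 219 [0.4471 0.0576 0.0308] [186 148 105]
287 219 [0.4472 0.0403 0.0302] [188 151 105]
292 220 [0.4443 0.0259 0.0302] [184 147 104]
298 220 [0.4444 0.0085 0.0302] [189 153 111]
304 221 [ 0.4414 -0.009   0.0347] [179 154 130]
310 222 [ 0.4389 -0.0258  0.0203] [222 224 226]
315 222 [ 0.439  -0.0403  0.0207] [222 224 225]
321 223 [ 0.4361 -0.0577  0.0228] [221 224 225]
327 223 [ 0.4362 -0.0751  0.0204] [222 223 224]
332 224 [ 0.4332 -0.0895  0.0234] [223 225 226]
338 224 [ 0.4333 -0.1069  0.0216] [219 221 222]
344 225 [ 0.4306 -0.1244  0.0174] [78 76 71]
350 226 [ 0.4281 -0.1426 -0.0016] [158 140 115]
396 170 [ 0.5914 -0.2766  0.0168] [128 131 132]
399 171 [ 0.5761 -0.2714  0.1146] [156 160 156]
403 172 [ 0.5697 -0.2779  0.1442] [197 202 193]
407 173 [ 0.5669 -0.2884  0.1453] [196 202 194]
411 175 [ 0.5617 -0.2992  0.1437] [196 202 194]
415 176 [ 0.5582 -0.3087  0.1502] [197 202 194]
419 177 [ 0.5561 -0.3201  0.1456] [195 201 193]
423 179 [ 0.5508 -0.3308  0.1451] [192 197 189]
426 180 [ 0.5478 -0.3382  0.1479] [196 199 190]
430 181 [ 0.5451 -0.3486  0.1485] [195 200 192]
434 182 [ 0.5426 -0.3596  0.1465] [195 202 193]
438 184 [ 0.5378 -0.3711  0.1418] [195 202 193]
442 185 [ 0.5346 -0.3806  0.1466] [172 178 171]
446 186 [ 0.5459 -0.4242  0.0042] [185 175 156]
450 188 [ 0.5402 -0.4362  0.0022] [184 171 151]
```

View pics/c1.png

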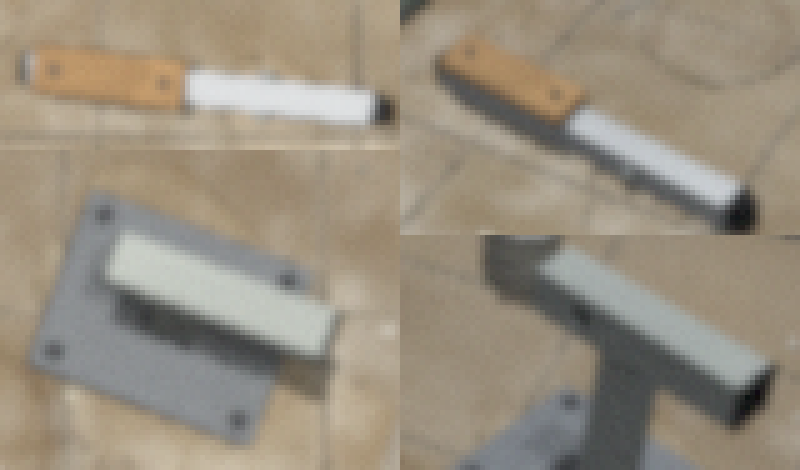

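In the crop, the side hole in the scene view is near the sleeve's left (+y) end, crop (580,315). So the mouth is the left end and the bar already points the right way. Next I'll measure the top faces precisely.

```bash
cat > meas.py <<'E'
from h import *
def rect(mask,n,z,box):
    x0,y0,x1,y1=box; m=np.zeros((400,640),np.uint8); m[y0:y1,x0:x1]=mask[y0:y1,x0:x1]
    k,l,st,_=cv2.connectedComponentsWithStats(m); i=1+np.argmax(st[1:,4]); v,u=np.nonzero(l==i)
    # corners: include pixel extents, through world plane at z in mm
    W=np.array([onz(n,a+dx,b+dy,z)[:2] for a,b in zip(u,v) for dx in(-.5,.5) for dy in(-.5,.5)])*1000
    pc=np.array([onz(n,a,b,z)[:2] for a,b in zip(u,v)])
    c=pc.mean(0); w,V=np.linalg.eigh(np.cov((pc-c).T)); ax=V[:,1]; ax=ax if ax[1]<0 else -ax
    px=np.array([-ax[1],ax[0]]); A=(pc-c)@ax;B=(pc-c)@px
    area=len(u)*np.abs(np.linalg.det(np.array([onz(n,u[0]+1,v[0],z)[:2]-onz(n,u[0],v[0],z)[:2],onz(n,u[0],v[0]+1,z)[:2]-onz(n,u[0],v[0],z)[:2]])))
    L,Wd=np.sqrt(12*w[1]),np.sqrt(12*w[0])
    print(n,"c",c.round(4),"ax",ax.round(4),"ang",np.degrees(np.arctan2(ax[1],ax[0])).round(2),"L,W",L.round(4),Wd.round(4),"ext",A.min().round(4),A.max().round(4),B.min().round(4),B.max().round(4),"n",len(u))
    return c,ax
E
python3 - <<'E'
from meas import *
t=np.load("top0.npz")["p"].astype(int);s=np.load("scene0.npz")["p"].astype(int)
for n,p,bb,sb in(("top",t,(265,205,350,235),(380,150,460,200)),("scene",s,(255,205,340,255),(370,188,460,235))):
    r,g,b=p[...,0],p[...,1],p[...,2]
    white=(b>175)&(r-b<25); wood=(r-b>55)&(r>120)
    sl=(g>160)&(g-b>=3)&(r-b<12) 
    print("white");rect(white,n,.02,bb);print("wood");rect(wood,n,.03,bb)
    print("sleeve");rect(sl,n,.1437,sb)
base=[onz("top",*q,.012)[:2] for q in((397,156),(440,172),(428,206.6),(384,191))]
print(np.round(base,4),np.mean(base,0))
E
```

```text
white
top c [ 0.433  -0.0639] ax [-0.1149 -0.9934] ang -96.6 L,W 0.1052 0.0212 ext -0.0533 0.0526 -0.0108 0.0107 n 268
wood
top c [0.4451 0.0334] ax [-0.122  -0.9925] ang -97.01 L,W 0.0844 0.0291 ext -0.043 0.0416 -0.0148 0.0148 n 290
sleeve
top c [ 0.5591 -0.3269] ax [-0.3535 -0.9354] ang -110.7 L,W 0.1201 0.0269 ext -0.06 0.061 -0.0137 0.0144 n 454
white
scene c [ 0.4318 -0.0692] ax [-0.1191 -0.9929] ang -96.84 L,W 0.1024 0.0169 ext -0.053 0.0493 -0.0088 0.0082 n 166
wood
scene c [0.4417 0.0283] ax [-0.1218 -0.9926] ang -96.99 L,W 0.0847 0.0267 ext -0.0444 0.0402 -0.0133 0.0138 n 184
sleeve
scene c [ 0.5605 -0.3359] ax [-0.3822 -0.9241] ang -112.47 L,W 0.126 0.022 ext -0.0637 0.0489 -0.0166 0.0081 n 118
[[ 0.6335 -0.2806]
 [ 0.5862 -0.4056]
 [ 0.4848 -0.3691]
 [ 0.5302 -0.2416]] [ 0.55867905 -0.32421791]
```

Call:
apply_moves([
  [0, 0, 0, 0, 0, 0.1645, 8.5],
  [0, 0, 0, 0, 0, 0.1645, 8],
  [0, 0, 0, 0, 0, 0.1645, 7],
  [0, 0, 0, 0, 0, 0.1645, 6],
  [0, 0, 0, 0, 0, 0.1645, 5.5],
  [0, 0, 0, 0, 0, 0.1645, 5.5],
  [0, 0, 0, 0, 0, 0.1645, 5.5],
  [0, 0, 0, 0, 0, 0.1645, 5.5],
])

```text
t: 1.1
position: [0.2109, 0.5346, 0.2308]
ee_rot: [[0.126, 0.992, -0.001], [0.992, -0.126, -0.001], [-0.001, -0.0, -1.0]]
wrist_force: [-0.3, -0.8, -0.6]
opening: 0.645
gripper_force: 0.0
```

Call:
apply_moves([
  [-4.6, 2.4, 0, 0, 0, 0, 5.5],
  [-4.6, 2.4, 0, 0, 0, 0, 5.5],
  [-4.6, 2.4, 0, 0, 0, 0, 5.5],
  [-4.6, 2.4, 0, 0, 0, 0, 5.5],
  [-4.6, 2.4, 0, 0, 0, 0, 5.5],
  [-4.6, 2.4, 0, 0, 0, 0, 5.5],
  [-4.6, 2.4, 0, 0, 0, 0, 5.5],
  [-4.6, 2.4, 0, 0, 0, 0, 5.5],
])

```text
t: 2.1
position: [0.3574, 0.1448, 0.2312]
ee_rot: [[0.12, 0.993, 0.0], [0.993, -0.12, 0.0], [0.0, 0.0, -1.0]]
wrist_force: [1.0, -0.5, 0.5]
opening: 0.643
gripper_force: 0.0
```

```bash
cat >> h.py <<'E'
def st():
    s=telemetry.get_state(); print("t",round(s["t"],2),"pos",s["position"].round(4),"q",s["joint_pos"].round(1),"F",s["wrist_force"].round(1),"T",s["wrist_torque"].round(2),"open",round(s["opening"]*85.4,1),"g",round(s["gripper_force"],1)); print(s["ee_rot"].round(4).tolist()); return s
def togo(P,yaw):  # yaw (deg) of bar x; tool x=-bar x, tool z down -> shift in tool axes cm, turn rad
    s=st();R=s["ee_rot"];a=np.radians(yaw);x=-np.array([np.cos(a),np.sin(a),0]);z=np.array([0,0,-1.]);T=np.c_[x,np.cross(z,x),z]
    print("shift cm",(R.T@(np.array(P)-s["position"])*100).round(2),"turn",cv2.Rodrigues(R.T@T)[0].ravel().round(4))
E
python3 -c "
from h import *
togo((0.4342,-0.0476,0.12),-96.9)"
```

```text
t 2.1 pos [0.3574 0.1448 0.2312] q [ 11.7  -1.  106.4   0.   74.5  18.6] F [ 1.  -0.5  0.5] T [-0.03 -0.04  0.  ] open 54.9 g 0.0
[[0.1204, 0.9927, 0.0003], [0.9927, -0.1204, 0.0001], [0.0002, 0.0002, -1.0]]
shift cm [-18.18   9.94  11.12] turn [ 0.0002 -0.0002 -0.0003]
```

Call:
apply_moves([
  [-4.5, 2.5, 0, 0, 0, 0, 5.5],
  [-4.5, 2.5, 1, 0, 0, 0, 5.5],
  [-4.5, 2.5, 3, 0, 0, 0, 5.5],
  [-3, 1.5, 4, 0, 0, 0, 5.5],
  [-1, 0.5, 2, 0, 0, 0, 5.5],
  [0, 0, 0, 0, 0, 0, 5.5],
])

```text
t: 2.85
position: [0.4291, -0.0391, 0.1297]
ee_rot: [[0.123, 0.992, -0.004], [0.992, -0.123, 0.001], [0.001, -0.005, -1.0]]
wrist_force: [0.2, -0.4, -0.6]
opening: 0.646
gripper_force: 0.0
```

Run:
```python
from h import *
togo((0.4342,-0.0476,0.12),-96.9)
ims=[]
for n,b in(("top",(270,180,80,60)),("scene",(250,180,80,60))):
    p,d=viewer.grab_frame(n); np.savez(n+"1.npz",p=p,d=d); ims.append(crop(p,*b,5))
cv2.imwrite("pics/c2.png",np.hstack(ims)[:,:,::-1])
```

```text
t 2.85 pos [ 0.4291 -0.0391  0.1297] q [-14.5   8.6 111.8   0.   59.9  -7.4] F [ 0.2 -0.4 -0.6] T [ 0.03 -0.03  0.05] open 55.1 g 0.0
[[0.1226, 0.9924, -0.0044], [0.9925, -0.1226, 0.0013], [0.0007, -0.0046, -1.0]]
shift cm [-0.78  0.61  0.97] turn [-0.0046 -0.0007 -0.0025]
```

View pics/c2.png

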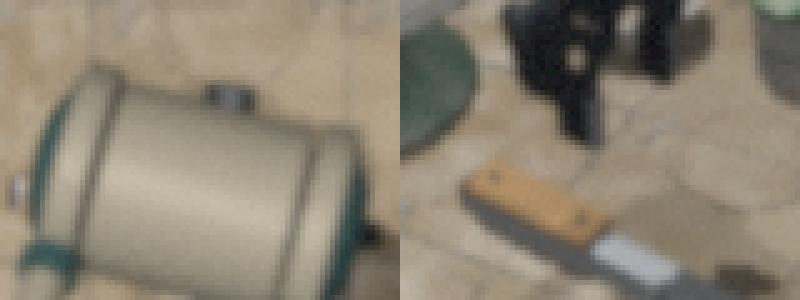

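Run:
```python
from h import *
s=telemetry.get_state();R=s["ee_rot"];p=s["position"]
for k in(-1,1):
  for z in(0,-.005,-.01):
    print(k,z,[ (5*(proj("scene",p+R[:,1]*k*y+R[:,2]*z+R[:,0]*x)-[250,180])+[400,0]).round(0).tolist() for y in(.0275,.040) for x in(-.011,.011)])
# dark finger mask outline bottom rows
im=np.load("scene1.npz")["p"].astype(int).sum(2)
for v in range(200,211): print(v,im[v,278:296].tolist())
for v in range(190,200): print(v,im[v,294:310].tolist())
print([ (5*(proj("scene",q)-[250,180])+[400,0]).round(0).tolist() for q in((0.433,-0.0575,.02),(0.433-.012*.065,-.0575-.065*.993,.02))])
```

```text
-1 0 [[601.0, 148.0], [567.0, 132.0], [586.0, 161.0], [552.0, 145.0]]
-1 -0.005 [[601.0, 140.0], [567.0, 124.0], [585.0, 154.0], [551.0, 138.0]]
-1 -0.01 [[600.0, 133.0], [566.0, 117.0], [585.0, 146.0], [550.0, 130.0]]
1 0 [[667.0, 89.0], [633.0, 75.0], [681.0, 77.0], [648.0, 62.0]]
1 -0.005 [[666.0, 82.0], [633.0, 67.0], [681.0, 69.0], [647.0, 55.0]]
1 -0.01 [[666.0, 75.0], [632.0, 60.0], [680.0, 62.0], [647.0, 47.0]]
200 [321, 274, 226, 152, 90, 87, 75, 82, 116, 154, 193, 234, 304, 384, 418, 429, 441, 452]
201 [381, 356, 315, 208, 121, 85, 81, 73, 116, 161, 211, 234, 297, 368, 408, 419, 418, 429]
202 [421, 392, 353, 248, 153, 98, 63, 70, 102, 150, 205, 229, 307, 380, 429, 440, 425, 408]
203 [414, 408, 370, 279, 175, 90, 81, 63, 107, 153, 203, 238, 318, 395, 441, 447, 429, 394]
204 [416, 402, 372, 290, 186, 117, 87, 78, 96, 158, 209, 226, 303, 390, 440, 442, 411, 383]
205 [407, 404, 384, 304, 200, 114, 79, 76, 109, 150, 190, 234, 296, 391, 428, 425, 407, 401]
206 [412, 407, 383, 333, 239, 167, 122, 84, 97, 142, 198, 228, 290, 381, 411, 406, 409, 414]
207 [414, 416, 391, 356, 317, 24
[... 509 characters left out ...]
92 [192, 183, 164, 140, 107, 88, 81, 80, 96, 97, 162, 192, 222, 242, 280, 315]
193 [206, 197, 185, 145, 119, 79, 74, 77, 83, 121, 178, 214, 252, 275, 327, 374]
194 [266, 236, 224, 202, 175, 150, 116, 88, 84, 112, 190, 253, 305, 339, 372, 404]
195 [352, 326, 311, 307, 286, 253, 208, 158, 139, 150, 240, 327, 374, 397, 411, 417]
196 [410, 400, 397, 400, 385, 367, 315, 253, 226, 244, 308, 372, 399, 407, 423, 424]
197 [438, 441, 441, 441, 430, 423, 386, 358, 339, 351, 389, 415, 425, 421, 426, 427]
198 [449, 449, 460, 450, 453, 436, 422, 414, 422, 422, 422, 430, 436, 436, 431, 429]
199 [449, 459, 467, 455, 448, 431, 433, 445, 445, 444, 438, 440, 433, 418, 434, 422]
[[661.0, 272.0], [765.0, 312.0]]
```

Call:
apply_moves([
  [-0.8, 0.6, 2, -0.0046, 0, -0.0025, 5.5],
  [0, 0, 3, 0, 0, 0, 5.5],
  [0, 0, 3, 0, 0, 0, 5.5],
  [0, 0, 2, 0, 0, 0, 5.5],
  [0, 0, 1, 0, 0, 0, 4.8],
  [0, 0, 0, 0, 0, 0, 4.2],
  [0, 0, 0, 0, 0, 0, 4.2],
])

```text
t: 3.82
position: [0.4367, -0.0475, 0.0222]
ee_rot: [[0.118, 0.993, 0.007], [0.993, -0.118, -0.001], [-0.0, 0.007, -1.0]]
wrist_force: [1.2, -0.5, -1.0]
opening: 0.492
gripper_force: 0.0
```

Run:
```python
from h import *
togo((0.4337,-0.0481,0.004),-96.9)
p,d=viewer.grab_frame("scene"); np.savez("scene2.npz",p=p,d=d)
cv2.imwrite("pics/c3.png",crop(p,255,190,80,60,10)[:,:,::-1])
```

```text
t 3.83 pos [ 0.4367 -0.0475  0.0222] q [-1.530e+01  1.760e+01  1.197e+02  1.000e-01  4.230e+01 -8.600e+00] F [ 1.2 -0.5 -1. ] T [ 0.01  0.   -0.  ] open 42.0 g 0.0
[[0.1177, 0.993, 0.0067], [0.993, -0.1177, -0.001], [-0.0002, 0.0068, -1.0]]
shift cm [-0.1  -0.3   1.82] turn [0.0068 0.0002 0.0024]
```

View pics/c3.png

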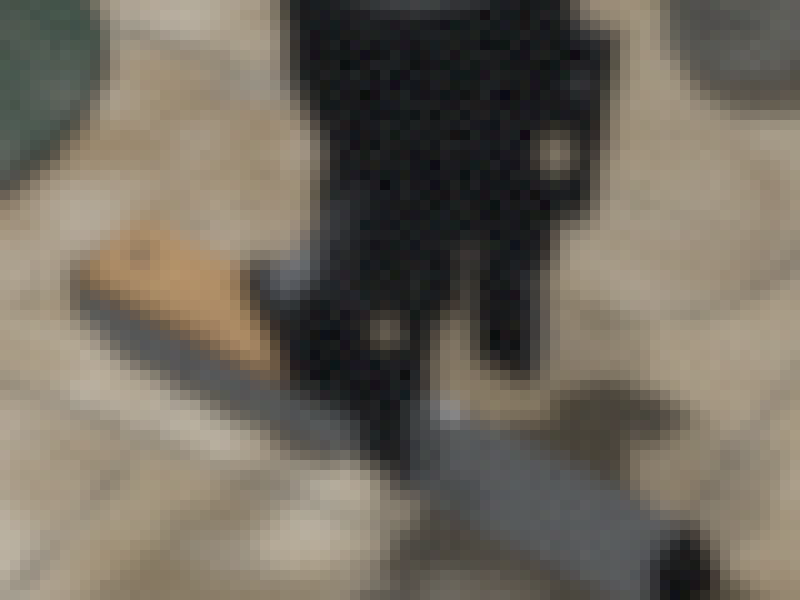

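Run:
```python
from h import *
a=np.radians(-96.9);ax=np.array([np.cos(a),np.sin(a),0]);ay=np.array([-ax[1],ax[0],0]);o=np.array([.4325,-.058,0.0])
f=lambda P:(10*(proj("scene",P)-[255,190]+.5)).round(0).tolist()
B=lambda x,y,z:f(o+ax*x+ay*y+np.array([0,0,z]))
print("wood front near/far",B(-.045,-.015,.03),B(-.045,.015,.03),"tail near/far",B(-.135,-.015,.03),B(-.135,.015,.03))
print("black start near/far",B(.065,-.01,.02),B(.065,.01,.02),"tip",B(.075,-.0065,.0165),B(.075,.0065,.0165), "near bottom black start",B(.065,-.01,0))
s=telemetry.get_state();R=s["ee_rot"];p=s["position"]
for k,y in((-1,.021),(-1,.034),(1,.021),(1,.034)):
    print(k,y,[f(p+R[:,1]*k*y+R[:,2]*z+R[:,0]*x) for z in(-.004,) for x in(-.011,.011)])
```

```text
wood front near/far [314.0, 391.0] [381.0, 329.0] tail near/far [70.0, 268.0] [139.0, 210.0]
black start near/far [652.0, 571.0] [694.0, 525.0] tip [690.0, 588.0] [718.0, 558.0] near bottom black start [653.0, 622.0]
-1 0.021 [[438.0, 474.0], [374.0, 442.0]]
-1 0.034 [[409.0, 503.0], [345.0, 470.0]]
1 0.021 [[529.0, 383.0], [466.0, 352.0]]
1 0.034 [[556.0, 356.0], [493.0, 325.0]]
```

Call:
apply_moves([
  [-0.1, -0.3, 0.8, 0.005, 0, 0.0024, 4.2],
  [0, 0, 0.9, 0, 0, 0, 4.2],
  [0, 0, 0, 0, 0, 0, 4.2],
  [0, 0, 0, 0, 0, 0, 4.2],
])

```text
t: 4.38
position: [0.4327, -0.0481, 0.0041]
ee_rot: [[0.121, 0.993, -0.001], [0.993, -0.121, 0.0], [0.0, -0.001, -1.0]]
wrist_force: [-0.2, 0.4, 0.1]
opening: 0.492
gripper_force: 0.0
```

```bash
python3 -c "
from h import *
togo((0.4337,-0.0481,0.004),-96.9)"
```

```text
t 4.38 pos [ 0.4327 -0.0481  0.0041] q [-15.5  19.3 121.1   0.   39.7  -8.6] F [-0.2  0.4  0.1] T [ 0.02 -0.02  0.02] open 42.0 g 0.0
[[0.1207, 0.9927, -0.0008], [0.9927, -0.1207, 0.0003], [0.0002, -0.0008, -1.0]]
shift cm [0.02 0.1  0.01] turn [-0.0008 -0.0002 -0.0006]
```

Well settled, so I'll close.

Call:
apply_moves([
  [0, 0.1, 0, 0, 0, 0, 3.4],
  [0, 0, 0, 0, 0, 0, 2.8],
  [0, 0, 0, 0, 0, 0, 2.2],
  [0, 0, 0, 0, 0, 0, 0.5],
  [0, 0, 0, 0, 0, 0, 0.5],
  [0, 0, 0, 0, 0, 0, 0.5],
  [0, 0, 0, 0, 0, 0, 0.5],
])

```text
t: 5.25
position: [0.4344, -0.0484, 0.005]
ee_rot: [[0.12, 0.993, 0.001], [0.993, -0.12, -0.0], [-0.0, 0.001, -1.0]]
wrist_force: [-0.7, -0.2, 6.8]
opening: 0.216
gripper_force: 59.7
```

```bash
python3 -c "
from h import *
st()"
```

```text
t 5.25 pos [ 0.4344 -0.0484  0.005 ] q [-15.5  19.2 120.9   0.   39.8  -8.6] F [-0.7 -0.2  6.8] T [ 0.03  0.1  -0.02] open 18.5 g 59.7
[[0.1205, 0.9927, 0.0011], [0.9927, -0.1205, -0.0003], [-0.0002, 0.0012, -1.0]]
```

Call:
apply_moves([
  [0, 0, -1, 0, 0, 0, 0.5],
  [0, 0, -3, 0, 0, 0, 0.5],
  [0, 0, -4, 0, 0, 0, 0.5],
  [0, 0, -3, 0, 0, 0, 0.5],
  [0, 0, -1.5, 0, 0, 0, 0.5],
  [0, 0, 0, 0, 0, 0.12, 0.5],
  [0, 0, 0, 0, 0, 0.119, 0.5],
  [0, 0, 0, 0, 0, 0, 0.5],
])

```text
t: 6.25
position: [0.4333, -0.0481, 0.1294]
ee_rot: [[0.351, 0.936, -0.001], [0.936, -0.351, 0.0], [-0.0, -0.001, -1.0]]
wrist_force: [-0.1, 0.4, -0.8]
opening: 0.217
gripper_force: 58.9
```

Call:
apply_moves([
  [-0.5, 2, 0, 0, 0, 0, 0.5],
  [-0.6, 4, 0, 0, 0, 0, 0.5],
  [-0.6, 4.5, 0, 0, 0, 0, 0.5],
  [-0.6, 4.5, 0, 0, 0, 0, 0.5],
  [-0.6, 4, 0, 0, 0, 0, 0.5],
  [-0.6, 2, 0, 0, 0, 0, 0.5],
  [-0.2, 0.5, 0, 0, 0, 0, 0.5],
  [0, 0, 0, 0, 0, 0, 0.5],
])

```text
t: 7.25
position: [0.6218, -0.1589, 0.1286]
ee_rot: [[0.352, 0.936, -0.002], [0.936, -0.352, 0.001], [0.0, -0.002, -1.0]]
wrist_force: [-0.1, -0.5, -2.0]
opening: 0.216
gripper_force: 58.9
```

Run:
```python
from h import *
togo((0.6223,-0.1592,0.127),-110.65)
ims=[]
for n,b in(("top",(345,135,100,60)),("scene",(350,180,100,60))):
    p,d=viewer.grab_frame(n); np.savez(n+"3.npz",p=p,d=d); ims.append(crop(p,*b,5))
cv2.imwrite("pics/c4.png",np.vstack(ims)[:,:,::-1])
```

```text
t 7.25 pos [ 0.6218 -0.1589  0.1286] q [-20.5  25.4  86.4   0.   68.3   0.1] F [-0.1 -0.5 -2. ] T [-0.07  0.09 -0.05] open 18.5 g 58.9
[[0.3521, 0.936, -0.0016], [0.936, -0.3521, 0.0007], [0.0, -0.0018, -1.0]]
shift cm [-0.01  0.06  0.16] turn [-0.0018 -0.      0.0006]
```

View pics/c4.png

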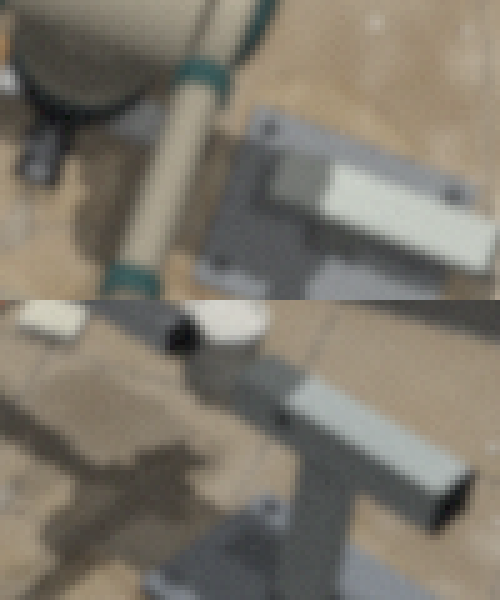

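```bash
cat > cmp.py <<'E'
from h import *
def edges(im,n,P0,P1,half=6,k=40):
    """signed pixel offset, across the projected line P0-P1, of the strongest grey edges (median over the line)"""
    g=im.astype(np.float32).mean(2);a,b=proj(n,P0),proj(n,P1);t=(b-a)/np.linalg.norm(b-a);nn=np.array([-t[1],t[0]])
    s=np.arange(-half,half+.01,.25);pts=a+(b-a)*np.linspace(0,1,k)[:,None]
    q=(pts[:,None]+s[None,:,None]*nn).astype(np.float32)
    pr=cv2.remap(g,q[...,0],q[...,1],cv2.INTER_LINEAR);d=cv2.GaussianBlur(np.gradient(pr,axis=1),(5,1),0)
    m=np.median(d,0); pk=[i for i in range(1,len(s)-1) if abs(m[i])>=max(abs(m[i-1]),abs(m[i+1])) and abs(m[i])>2]
    c=[]
    for h in (slice(0,k//3),slice(-k//3,None)):
        mm=np.median(d[h],0);i=np.argmax(abs(mm)*(1 if True else 0));c.append((s[i],round(float(mm[i]),1)))
    return [(float(s[i]),round(float(m[i]),1)) for i in pk],c,nn.round(2).tolist()
def frame(o,ang):
    a=np.radians(ang);ax=np.array([np.cos(a),np.sin(a),0]);ay=np.array([-ax[1],ax[0],0])
    return lambda x,y,z:np.array(o)+ax*x+ay*y+np.array([0,0,z])
def dpx(n,P,d): return (proj(n,np.array(P)+d)-proj(n,P))
E
python3 - <<'E'
from cmp import *
S=frame((.580,-.2715,.13),-110.65);h=.0137
for n in("scene","top"):
    im=np.load(n+"0.npz")["p"]; print(n,"px per mm: x,y,z",[(dpx(n,S(.06,0,h),np.eye(3)[i]*.001)).round(3).tolist() for i in range(3)])
    for nm,A,B in(("top -y",S(.025,-h,h),S(.115,-h,h)),("top +y",S(.025,h,h),S(.115,h,h)),("far end",S(.122,-.009,h),S(.122,.009,h)),("mouth",S(0,-.009,h),S(0,.009,h)),("bottom -y",S(.08,-h,-h),S(.115,-h,-h))):
        print(nm,proj(n,A).round(1),*edges(im,n,A,B))
im=np.load("scene3.npz")["p"]
p=np.array([.6218,-.1589,.1286]);B=frame((p[0]-.00352,p[1]-.00936,p[2]+.005),-110.6)
for nm,a,b in(("top -y",B(.03,-.01,.01),B(.062,-.01,.01)),("top +y",B(.03,.01,.01),B(.062,.01,.01)),("bot -y",B(.03,-.01,-.01),B(.062,-.01,-.01)),("black",B(.065,-.008,.01),B(.065,.008,.01)),("tip",B(.075,-.005,.0065),B(.075,.005,.0065))):
    print(nm,proj("scene",a).round(1),proj("scene",b).round(1),*edges(im,"scene",a,b))
E
```

```text
scene px per mm: x,y,z [[0.113, -0.232], [-0.395, -0.118], [0.065, -0.304]]
top -y [404.4 198.5] [(0.5, -8.1)] [(np.float64(0.5), -8.1), (np.float64(0.5), -8.1)] [-0.51, 0.86]
top +y [411.2 193.9] [(0.0, 2.8)] [(np.float64(-0.25), 2.8), (np.float64(0.25), 2.7)] [-0.5, 0.87]
far end [438.2 216.9] [(0.75, -11.7), (4.25, 6.1), (5.5, 7.3)] [(np.float64(1.0), -11.7), (np.float64(0.75), -11.2)] [0.62, 0.79]
mouth [397.8 193.1] [(-5.25, -7.6), (-4.5, -8.0), (0.25, 7.5)] [(np.float64(-6.0), -8.8), (np.float64(-4.0), -9.8)] [0.55, 0.83]
bottom -y [420.6 217.4] [(0.0, 5.1)] [(np.float64(0.0), 3.8), (np.float64(0.0), 5.3)] [-0.52, 0.85]
top px per mm: x,y,z [[-0.005, -0.372], [-0.375, -0.0], [0.069, -0.043]]
top -y [407.6 176.2] [(0.75, -10.0)] [(np.float64(0.75), -10.1), (np.float64(0.5), -9.8)] [-0.35, 0.94]
top +y [411.1 166.7] [(0.0, 4.8)] [(np.float64(0.0), 4.9), (np.float64(0.0), 5.7)] [-0.35, 0.94]
far end [442.5 187.4] [(-0.75, -6.7), (1.75, 4.9)] [(np.float64(-1.0), -6.4), (np.float64(-0.75), -6.9)] [0.94, 0.34]
mouth [399.4 171.3] [(-0.25, 6.4)] [(np.float64(-0.25), 6.4), (np.float64(-0.25), 6.2)] [0.94, 0.35]
bottom -y [425.1 184.5] [(-1.0, -10.0), (3.75, 2.1)] [(np.float64(-1.0), -10.1), (np.float64(-1.25), -9.3)] [-0.35, 0.94]
top -y [374.1 179.6] [383.2 184.9] [(-4.5, -4.3), (5.75, 4.5)] [(np.float64(5.75), 4.7), (np.float64(-4.25), -4.5)] [-0.51, 0.86]
top +y [379.  176.6] [388.1 181.8] [(0.75, -4.4)] [(np.float64(0.75), -4.2), (np.float64(0.5), -8.4)] [-0.5, 0.87]
bot -y [373.5 185.4] [382.4 190.8] [(0.25, 4.5)] [(np.float64(0.0), 4.6), (np.float64(-0.25), 4.8)] [-0.52, 0.86]
black [384.5 185.1] [388.5 182.6] [(-0.5, -6.2), (5.25, 4.0)] [(np.float64(-0.25), -6.6), (np.float64(-1.0), -5.5)] [0.53, 0.85]
tip [388.1 187.4] [390.5 185.8] [(-4.75, -5.8), (-4.25, -5.8)] [(np.float64(-4.25), -6.1), (np.float64(-4.5), -4.5)] [0.54, 0.84]
```

The nose is at about (185,335) in the lower half, pointing at the sleeve mouth at about (255,370). In the top view the forearm hides the nose. Edge offsets agree to under 1 mm laterally, so I'll lower by 3.6 mm and advance.

Call:
apply_moves([
  [0, 0, 0.36, 0, 0, 0, 0.5],
  [-1, 0, 0, 0, 0, 0, 0.5],
  [-1, 0, 0, 0, 0, 0, 0.5],
  [0, 0, 0, 0, 0, 0, 0.5],
])

```text
t: 7.85
position: [0.6146, -0.1784, 0.1258]
ee_rot: [[0.353, 0.935, -0.0], [0.935, -0.353, -0.0], [-0.0, -0.0, -1.0]]
wrist_force: [0.7, 0.7, -2.1]
opening: 0.214
gripper_force: 58.9
```

Run:
```python
from cmp import *
ax=np.array([np.cos(np.radians(-110.65)),np.sin(np.radians(-110.65)),0]);M=np.array([.5794,-.2713,.125])
togo(M-.1001*ax,-110.65)
p=telemetry.get_state()["position"];im,d=viewer.grab_frame("scene")
B=frame(p+.0085*ax+[0,0,.005],-110.65)
for nm,a,b in(("top +y",B(.03,.01,.01),B(.062,.01,.01)),("bot -y",B(.03,-.01,-.01),B(.062,-.01,-.01)),("black",B(.065,-.008,.01),B(.065,.008,.01))):
    print(nm,proj("scene",a).round(1),*edges(im,"scene",a,b))
cv2.imwrite("pics/c5.png",crop(im,360,170,80,60,10)[:,:,::-1])
```

```text
t 7.85 pos [ 0.6146 -0.1784  0.1258] q [-22.4  25.3  87.   -0.   67.7  -1.7] F [ 0.7  0.7 -2.1] T [-0.04  0.05  0.01] open 18.3 g 58.9
[[0.3534, 0.9355, -0.0002], [0.9355, -0.3534, -0.0003], [-0.0003, -0.0001, -1.0]]
shift cm [ 0.08 -0.02  0.08] turn [-0.0001  0.0003 -0.0008]
top +y [384.4 180.6] [(0.5, -9.5)] [(np.float64(0.75), -7.4), (np.float64(0.75), -10.3)] [-0.5, 0.86]
bot -y [378.8 189.4] [(-0.25, 4.4)] [(np.float64(-0.5), 4.6), (np.float64(0.5), 3.3)] [-0.52, 0.86]
black [390.1 189.3] [(-4.75, -2.8), (-3.25, -2.9), (0.5, -7.7)] [(np.float64(0.5), -7.9), (np.float64(0.5), -7.5)] [0.54, 0.84]
```

View pics/c5.png

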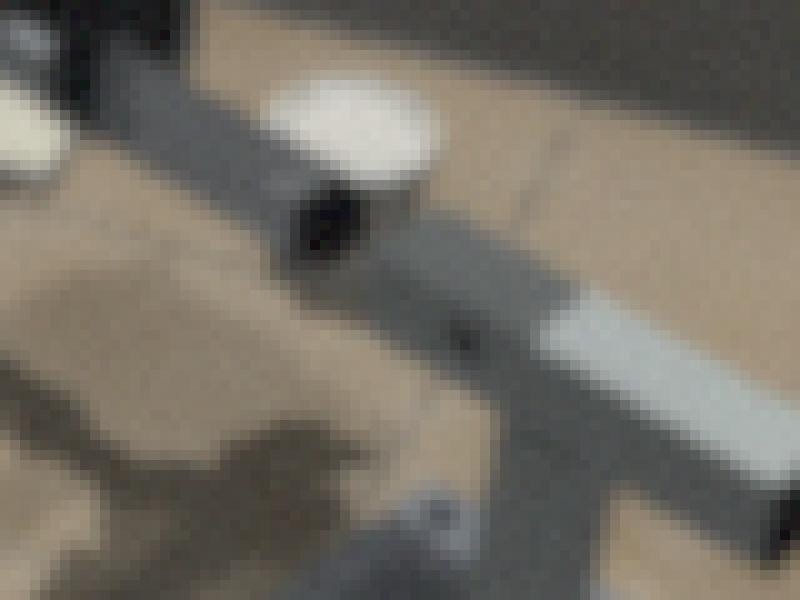

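The nose (330,220) lines up with the mouth centre (~400,255). Entering slowly.

Call:
apply_moves([
  [-0.7, 0, 0.06, 0, 0, 0, 0.5],
  [-0.7, 0, 0, 0, 0, 0, 0.5],
  [-0.5, 0, 0, 0, 0, 0, 0.5],
  [-0.5, 0, 0, 0, 0, 0, 0.5],
  [-0.5, 0, 0, 0, 0, 0, 0.5],
  [-0.5, 0, 0, 0, 0, 0, 0.5],
  [-0.3, 0, 0, 0, 0, 0, 0.5],
  [0, 0, 0, 0, 0, 0, 0.5],
])

```text
t: 8.9
position: [0.6019, -0.2122, 0.125]
ee_rot: [[0.352, 0.936, -0.0], [0.936, -0.352, 0.0], [0.0, -0.0, -1.0]]
wrist_force: [-0.6, -0.2, -1.1]
opening: 0.217
gripper_force: 58.9
```

Run:
```python
from cmp import *
ax=np.array([np.cos(np.radians(-110.65)),np.sin(np.radians(-110.65)),0]);M=np.array([.5794,-.2713,.125])
togo(M-.0107*ax,-110.65)
```

```text
t 8.9 pos [ 0.6019 -0.2122  0.125 ] q [-25.7  25.2  87.2   0.   67.5  -5. ] F [-0.6 -0.2 -1.1] T [-0.06  0.02  0.01] open 18.5 g 58.9
[[0.3525, 0.9358, -0.0004], [0.9358, -0.3525, 0.0002], [0.0, -0.0004, -1.0]]
shift cm [-5.26 -0.02 -0.  ] turn [-0.0004 -0.      0.0002]
```

Call:
apply_moves([
  [-0.7, 0, 0, 0, 0, 0, 0.5],
  [-0.7, 0, 0, 0, 0, 0, 0.5],
  [-0.7, 0, 0, 0, 0, 0, 0.5],
  [-0.7, 0, 0, 0, 0, 0, 0.5],
  [-0.6, 0, 0, 0, 0, 0, 0.5],
  [-0.5, 0, 0, 0, 0, 0, 0.5],
  [-0.3, 0, 0, 0, 0, 0, 0.5],
  [0, 0, 0, 0, 0, 0, 0.5],
])

```text
t: 9.9
position: [0.5871, -0.2514, 0.125]
ee_rot: [[0.352, 0.936, -0.0], [0.936, -0.352, 0.0], [0.0, -0.0, -1.0]]
wrist_force: [-0.1, 0.4, -2.3]
opening: 0.217
gripper_force: 58.9
```

Call:
apply_moves([
  [-0.2, 0, 0, 0, 0, 0, 0.5],
  [-0.2, 0, 0, 0, 0, 0, 0.5],
  [-0.2, 0, 0, 0, 0, 0, 0.5],
  [0, 0, 0, 0, 0, 0, 0.5],
])

```text
t: 10.4
position: [0.585, -0.257, 0.125]
ee_rot: [[0.352, 0.936, -0.0], [0.936, -0.352, 0.0], [-0.0, -0.0, -1.0]]
wrist_force: [0.3, 0.1, -1.6]
opening: 0.217
gripper_force: 58.9
```

Run:
```python
from cmp import *
ax=np.array([np.cos(np.radians(-110.65)),np.sin(np.radians(-110.65)),0]);M=np.array([.5794,-.2713,.125])
togo(M-.011*ax,-110.65)
print("axial F",telemetry.get_state()["wrist_force"]@ax)
```

```text
t 10.4 pos [ 0.585 -0.257  0.125] q [-29.9  25.3  87.1  -0.   67.6  -9.3] F [ 0.3  0.1 -1.6] T [-0.02  0.02  0.01] open 18.5 g 58.9
[[0.3523, 0.9359, -0.0004], [0.9359, -0.3523, 0.0001], [-0.0, -0.0004, -1.0]]
shift cm [-0.43 -0.02 -0.  ] turn [-0.0004  0.      0.0004]
axial F -0.21022598892193278
```

No force yet, so I'll creep to contact.

Call:
apply_moves([
  [-0.1, 0, 0, 0, 0, 0, 0.5],
  [-0.1, 0, 0, 0, 0, 0, 0.5],
  [-0.1, 0, 0, 0, 0, 0, 0.5],
])

```text
t: 10.78
position: [0.584, -0.2597, 0.125]
ee_rot: [[0.352, 0.936, -0.0], [0.936, -0.352, 0.0], [-0.0, -0.0, -1.0]]
wrist_force: [0.5, -0.6, -0.6]
opening: 0.218
gripper_force: 58.9
```

Call:
apply_moves([
  [-0.1, 0, 0, 0, 0, 0, 0.5],
  [0, 0, 0, 0, 0, 0, 0.5],
])

```text
t: 11.02
position: [0.5836, -0.2605, 0.125]
ee_rot: [[0.352, 0.936, -0.0], [0.936, -0.352, 0.0], [0.0, -0.0, -1.0]]
wrist_force: [-0.6, 0.4, -1.3]
opening: 0.217
gripper_force: 59.3
```

Call:
apply_moves([
  [-0.1, 0, 0, 0, 0, 0, 0.5],
  [0, 0, 0, 0, 0, 0, 0.5],
])

```text
t: 11.28
position: [0.5836, -0.2605, 0.125]
ee_rot: [[0.352, 0.936, 0.0], [0.936, -0.352, 0.002], [0.002, -0.0, -1.0]]
wrist_force: [1.8, 3.9, -1.9]
opening: 0.217
gripper_force: 61.3
```

Contact is at the rim (4 N), with the pads' front edge over the buttons. I'll open the fingers and check that the buttons stay trapped.

Call:
apply_moves([
  [-0.05, 0, 0, 0, 0, 0, 0.5],
  [0, 0, 0, 0, 0, 0, 2.6],
  [0, 0, 0, 0, 0, 0, 3.2],
  [0.1, 0, 0, 0, 0, 0, 4.5],
  [0.2, 0, 0, 0, 0, 0, 5.5],
  [0, 0, 0, 0, 0, 0, 5.5],
])

```text
t: 12.02
position: [0.5841, -0.2594, 0.1251]
ee_rot: [[0.352, 0.936, -0.0], [0.936, -0.352, -0.0], [-0.0, -0.0, -1.0]]
wrist_force: [-0.4, 1.1, 0.1]
opening: 0.643
gripper_force: 0.0
```

Call:
apply_moves([
  [0.2, 0, -2, 0, 0, 0, 5.5],
  [0, 0, -3, 0, 0, 0, 5.5],
  [0, 0, -3, 0, 0, 0, 5.5],
  [3, 0, 0, 0, 0, 0, 5.5],
  [3.5, 0, 0, 0, 0, 0, 5.5],
  [0, 0, 0, 0, 0, 0, 5.5],
])

```text
t: 12.78
position: [0.6083, -0.1946, 0.2052]
ee_rot: [[0.35, 0.937, 0.0], [0.937, -0.35, 0.001], [0.001, -0.0, -1.0]]
wrist_force: [0.7, -0.6, -0.4]
opening: 0.645
gripper_force: 0.0
```

Run:
```python
from cmp import *
st();im,d=viewer.grab_frame("scene");np.savez("scene5.npz",p=im,d=d)
cv2.imwrite("pics/c6.png",crop(im,345,150,80,60,10)[:,:,::-1])
S=frame((.5794,-.2713,.13),-110.65)
q=lambda *a:(10*(proj("scene",S(*a))-[345,150]+.5)).round(0).tolist()
print("wood front near/far",q(-.045,-.015,.02),q(-.045,.015,.02),"wood rear",q(-.135,-.015,.02),q(-.135,.015,.02),"tail near bot",q(-.143,-.01,-.01),"mouth near top/bot",q(0,-.0137,.0137),q(0,-.0137,-.0137),"button",q(0,-.0145,0))
```

```text
t 12.78 pos [ 0.6083 -0.1946  0.2052] q [-24.   22.1  80.4   0.   77.5  -3.5] F [ 0.7 -0.6 -0.4] T [ 0.05 -0.   -0.  ] open 55.1 g 0.0
[[0.3495, 0.9369, 0.0], [0.9369, -0.3495, 0.0006], [0.0005, -0.0002, -1.0]]
wood front near/far [385.0, 348.0] [460.0, 302.0] wood rear [137.0, 202.0] [211.0, 160.0] tail near bot [123.0, 269.0] mouth near top/bot [520.0, 445.0] [507.0, 526.0] button [512.0, 487.0]
```

View pics/c6.png

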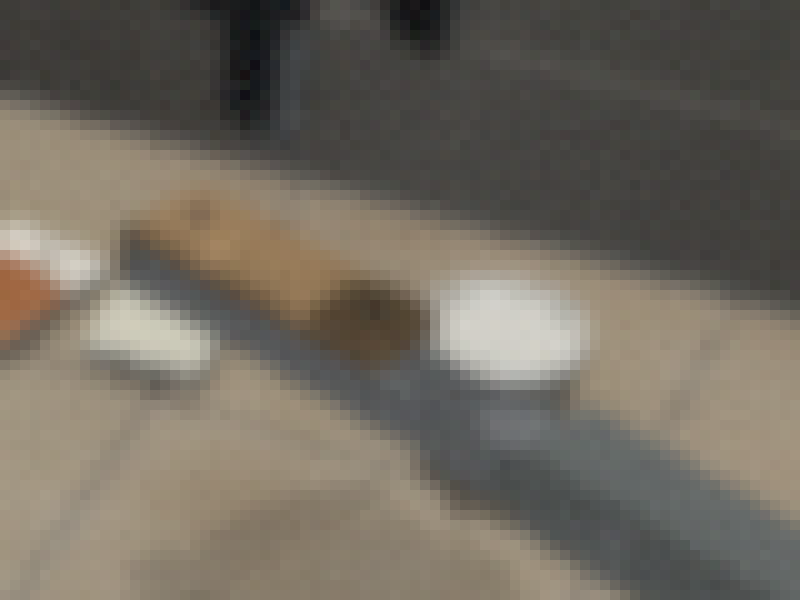

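Run:
```python
from cmp import *
im=np.load("scene5.npz")["p"];S=frame((.5794,-.2713,.13),-110.65)
dr=lambda x:-.0015+.033*x if x<0 else 0
for dz in(0,1):
  f=lambda x,y,z:S(x,y,z+dz*dr(x))
  for nm,a,b in(("wood near rear",f(-.13,-.015,.02),f(-.11,-.015,.02)),("wood near front",f(-.085,-.015,.02),f(-.05,-.015,.02)),("wood far rear",f(-.13,.015,.02),f(-.11,.015,.02)),("wood front",f(-.045,-.013,.02),f(-.045,.005,.02)),("wood rear",f(-.135,-.01,.02),f(-.135,.01,.02)),("tube bot near",f(-.13,-.01,-.01),f(-.08,-.01,-.01)),("sleeve bot",S(.01,-.0137,-.0137),S(.03,-.0137,-.0137))):
    print(dz,nm,*edges(im,"scene",a,b,half=5)[:2])
p=im.astype(int)
print("btn area rgb sum"); u0,v0=proj("scene",S(-.003,-.0145,0)).round().astype(int);print(u0,v0)
for v in range(v0-5,v0+6): print(v,p[v,u0-7:u0+8].sum(1).tolist(), (p[v,u0-7:u0+8,0]-p[v,u0-7:u0+8,2]).tolist())
```

```text
0 wood near rear [(2.0, -3.7)] [(np.float64(2.0), -4.1), (np.float64(2.25), -3.8)]
0 wood near front [(-4.25, -2.5)] [(np.float64(1.75), -3.2), (np.float64(-5.0), -5.7)]
0 wood far rear [(-1.75, 4.6)] [(np.float64(-1.25), 5.5), (np.float64(-2.0), 5.0)]
0 wood front [(1.0, 3.7)] [(np.float64(1.0), 2.5), (np.float64(1.0), 6.5)]
0 wood rear [(-3.25, 3.9)] [(np.float64(2.25), -1.7), (np.float64(-3.75), 4.2)]
0 tube bot near [(-4.75, -3.5), (1.25, 6.5)] [(np.float64(1.0), 10.0), (np.float64(1.0), 4.9)]
0 sleeve bot [(-0.25, 5.3)] [(np.float64(-0.25), 5.5), (np.float64(0.0), 4.8)]
1 wood near rear [(0.75, -3.7)] [(np.float64(0.0), -3.9), (np.float64(0.75), -3.9)]
1 wood near front [] [(np.float64(0.75), -3.1), (np.float64(-5.0), -3.2)]
1 wood far rear [(-3.25, 4.8)] [(np.float64(-2.5), 5.1), (np.float64(-3.5), 5.0)]
1 wood front [(0.5, 2.8)] [(np.float64(0.25), 2.4), (np.float64(0.25), 6.5)]
1 wood rear [] [(np.float64(-0.25), -1.8), (np.float64(-5.0), 4.3)]
1 tube bot near [(-0.25, 5.6), (4.25, -2.1)] [(np.float64(-0.25), 10.1), (np.float64(-0.25), 4.9)]
1 sleeve bot [(-0.25, 5.3)] [(np.f
[... 899 characters left out ...]
-2, -4]
199 [379, 314, 264, 241, 245, 239, 238, 234, 231, 237, 235, 234, 233, 233, 248] [25, 18, 16, 11, 7, 5, 3, 1, -1, -3, -3, -2, -2, -4, -4]
200 [410, 356, 300, 273, 276, 262, 245, 242, 230, 240, 233, 228, 231, 242, 224] [29, 24, 19, 17, 17, 12, 10, 6, 4, -2, 0, -5, -2, -4, -2]
201 [426, 393, 349, 336, 332, 316, 288, 274, 252, 253, 241, 239, 237, 247, 227] [30, 28, 24, 23, 22, 22, 18, 13, 6, 2, -4, -2, -3, -4, -1]
202 [423, 419, 405, 393, 405, 395, 359, 332, 308, 289, 250, 247, 243, 242, 251] [30, 30, 27, 28, 28, 28, 23, 21, 15, 6, 2, -2, -3, -2, -4]
203 [402, 402, 399, 403, 416, 424, 414, 399, 378, 355, 311, 271, 246, 245, 245] [30, 31, 31, 30, 29, 30, 30, 27, 23, 18, 10, 3, -4, -4, -1]
```

The bar hangs in the sleeve with no button showing outside the rim near (512,487), and the droop is as expected. Next I'll grip the wooden rest and push.

Run:
```python
from cmp import *
ax=np.array([np.cos(np.radians(-110.65)),np.sin(np.radians(-110.65)),0]);M=np.array([.5794,-.2713,.128])
togo(M-.086*ax,-110.65)
```

```text
t 12.82 pos [ 0.6079 -0.1959  0.205 ] q [-24.1  22.1  80.4  -0.   77.4  -3.6] F [-0.3  0.3 -0. ] T [-0.04 -0.02 -0.02] open 55.1 g 0.0
[[0.3504, 0.9366, -0.0005], [0.9366, -0.3504, -0.0005], [-0.0007, -0.0003, -1.0]]
shift cm [ 0.55 -0.    7.7 ] turn [-0.0003  0.0007  0.0024]
```

Call:
apply_moves([
  [0.5, 0, 2, 0, 0, 0.002, 5.5],
  [0, 0, 3, 0, 0, 0, 5.5],
  [0, 0, 2, 0, 0, 0, 5.5],
  [0, 0, 0.7, 0, 0, 0, 5],
  [0, 0, 0, 0, 0, 0, 4],
  [0, 0, 0, 0, 0, 0, 3.4],
  [0, 0, 0, 0, 0, 0, 1.5],
  [0, 0, 0, 0, 0, 0, 1.5],
])

```text
t: 13.82
position: [0.6101, -0.1923, 0.1292]
ee_rot: [[0.354, 0.935, 0.002], [0.935, -0.354, -0.001], [-0.001, 0.002, -1.0]]
wrist_force: [-0.9, -1.1, 3.6]
opening: 0.339
gripper_force: 59.3
```

Call:
apply_moves([
  [0, 0, 0, 0, 0, 0, 1.5],
  [0, 0, -0.1, 0, 0, 0, 1.5],
  [0, 0, -0.1, 0, 0, 0, 1.5],
  [0, 0, 0, 0, 0, 0, 1.5],
])

```text
t: 14.32
position: [0.6094, -0.192, 0.1295]
ee_rot: [[0.354, 0.935, -0.001], [0.935, -0.354, 0.0], [-0.0, -0.001, -1.0]]
wrist_force: [0.2, -2.1, 0.7]
opening: 0.333
gripper_force: 59.3
```

Call:
apply_moves([
  [0, 0, -0.1, 0, 0, 0, 1.5],
  [-0.2, 0, 0, 0, 0, 0, 1.5],
  [-0.2, 0, 0, 0, 0, 0, 1.5],
  [-0.2, 0, 0, 0, 0, 0, 1.5],
])

```text
t: 14.82
position: [0.6074, -0.1964, 0.1308]
ee_rot: [[0.354, 0.935, -0.0], [0.935, -0.354, 0.002], [0.002, -0.001, -1.0]]
wrist_force: [1.9, 4.2, -1.9]
opening: 0.333
gripper_force: 59.4
```

Call:
apply_moves([
  [-0.3, 0, 0, 0, 0, 0, 1.5],
  [-0.3, 0, 0, 0, 0, 0, 1.5],
  [-0.3, 0, 0, 0, 0, 0, 1.5],
])

```text
t: 15.2
position: [0.6041, -0.2059, 0.131]
ee_rot: [[0.354, 0.935, -0.0], [0.935, -0.354, 0.0], [0.0, -0.001, -1.0]]
wrist_force: [2.5, 3.3, -1.8]
opening: 0.333
gripper_force: 59.4
```

Call:
apply_moves([
  [-0.3, 0, 0, 0, 0, 0, 1.5],
  [-0.3, 0, 0, 0, 0, 0, 1.5],
  [-0.3, 0, 0, 0, 0, 0, 1.5],
  [-0.2, 0, 0, 0, 0, 0, 1.5],
])

```text
t: 15.7
position: [0.6003, -0.2162, 0.1311]
ee_rot: [[0.354, 0.935, -0.0], [0.935, -0.354, 0.0], [0.0, -0.0, -1.0]]
wrist_force: [2.3, 3.9, -1.5]
opening: 0.332
gripper_force: 59.4
```

Call:
apply_moves([
  [-0.1, 0, 0, 0, 0, 0, 1.5],
  [-0.1, 0, 0, 0, 0, 0, 1.5],
  [0, 0, 0, 0, 0, 0, 1.5],
])

```text
t: 16.08
position: [0.5997, -0.218, 0.1312]
ee_rot: [[0.354, 0.935, -0.0], [0.935, -0.354, 0.0], [0.0, -0.0, -1.0]]
wrist_force: [2.4, 4.1, -0.3]
opening: 0.332
gripper_force: 59.5
```

Call:
apply_moves([
  [-0.1, 0, 0, 0, 0, 0, 1.5],
  [-0.1, 0, 0, 0, 0, 0, 1.5],
  [0, 0, 0, 0, 0, 0, 1.5],
])

```text
t: 16.45
position: [0.599, -0.2198, 0.1312]
ee_rot: [[0.354, 0.935, 0.0], [0.935, -0.354, 0.0], [0.0, -0.0, -1.0]]
wrist_force: [2.3, 4.7, 0.1]
opening: 0.329
gripper_force: 59.5
```

Call:
apply_moves([
  [-0.1, 0, 0, 0, 0, 0, 1.5],
  [0, 0, 0, 0, 0, 0, 1.5],
])

```text
t: 16.7
position: [0.5987, -0.2207, 0.1313]
ee_rot: [[0.354, 0.935, 0.0], [0.935, -0.354, 0.0], [0.0, 0.0, -1.0]]
wrist_force: [1.7, 3.5, 0.3]
opening: 0.333
gripper_force: 59.6
```

Call:
apply_moves([
  [-0.1, 0, 0, 0, 0, 0, 1.5],
  [0, 0, 0, 0, 0, 0, 1.5],
])

```text
t: 16.95
position: [0.5981, -0.2224, 0.1313]
ee_rot: [[0.354, 0.935, -0.0], [0.935, -0.354, -0.001], [-0.001, 0.0, -1.0]]
wrist_force: [1.7, 3.0, 0.2]
opening: 0.331
gripper_force: 59.8
```

Call:
apply_moves([
  [-0.1, 0, 0, 0, 0, 0, 1.5],
  [0, 0, 0, 0, 0, 0, 1.5],
])

```text
t: 17.2
position: [0.5978, -0.2231, 0.1313]
ee_rot: [[0.354, 0.935, -0.0], [0.935, -0.354, -0.001], [-0.001, 0.0, -1.0]]
wrist_force: [1.6, 2.8, 1.7]
opening: 0.33
gripper_force: 59.9
```

Call:
apply_moves([
  [-0.1, 0, 0, 0, 0, 0, 1.5],
  [0, 0, 0, 0, 0, 0, 1.5],
])

```text
t: 17.45
position: [0.5976, -0.2237, 0.1313]
ee_rot: [[0.354, 0.935, 0.0], [0.935, -0.354, 0.0], [0.0, 0.0, -1.0]]
wrist_force: [0.6, 4.3, 3.0]
opening: 0.337
gripper_force: 60.1
```

Call:
apply_moves([
  [-0.1, 0, 0, 0, 0, 0, 1.5],
  [0, 0, 0, 0, 0, 0, 1.5],
])

```text
t: 17.7
position: [0.5973, -0.2244, 0.1313]
ee_rot: [[0.354, 0.935, 0.0], [0.935, -0.354, 0.0], [0.0, 0.0, -1.0]]
wrist_force: [2.3, 5.0, 3.0]
opening: 0.332
gripper_force: 60.2
```

Run:
```python
from cmp import *
st();im,d=viewer.grab_frame("scene");np.savez("scene6.npz",p=im,d=d);t,_=viewer.grab_frame("top");np.savez("top6.npz",p=t)
cv2.imwrite("pics/c7.png",np.hstack([crop(im,365,165,66,60,6),crop(t,365,140,66,60,6)])[:,:,::-1])
S=frame((.5794,-.2713,.13),-110.65);q=lambda *a:(6*(proj("scene",S(*a))-[365,165]+.5)).round(0).tolist();r=lambda *a:(6*(proj("top",S(*a))-[365,140]+.5)+[396,0]).round(0).tolist()
print("hole scene",q(.03,-.0145,0),"top",r(.03,-.0145,0),r(.03,.0145,0),"wood front scene",q(-.015,-.015,.02),q(-.015,.015,.02),"top",r(-.015,-.015,.02))
```

```text
t 17.7 pos [ 0.5973 -0.2244  0.1313] q [-26.8  24.9  86.8   0.   68.3  -6.1] F [2.3 5.  3. ] T [ 0.9  -0.37 -0.  ] open 28.4 g 60.2
[[0.3541, 0.9352, 0.0003], [0.9352, -0.3541, 0.0003], [0.0004, 0.0002, -1.0]]
hole scene [243.0, 236.0] top [659.0, 231.0] [681.0, 171.0] wood front scene [165.0, 151.0] [209.0, 122.0] top [570.0, 191.0]
```

View pics/c7.png

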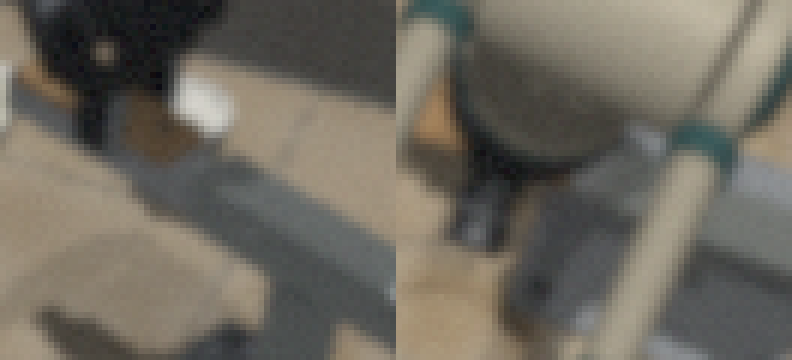

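Run:
```python
from cmp import *
S=frame((.5794,-.2713,.13),-110.65);u,v=proj("scene",S(.03,-.0145,0)).round().astype(int);print(u,v)
for k in("0","3","5","6"):
    p=np.load(f"scene{k}.npz")["p"].astype(int).sum(2)
    print(k);[print(p[j,u-7:u+8].tolist()) for j in range(v-4,v+5)]
im=np.load("scene6.npz")["p"]
for x in(-.015,-.012,-.018):
    print(x,*edges(im,"scene",S(x,-.013,.0195),S(x,.0,.0195),half=5))
```

```text
405 204
0
[218, 229, 230, 227, 232, 238, 268, 314, 351, 423, 461, 481, 494, 495, 506]
[234, 228, 228, 228, 224, 224, 218, 232, 261, 321, 375, 424, 466, 480, 504]
[244, 243, 238, 232, 232, 229, 199, 179, 199, 235, 288, 337, 394, 439, 469]
[301, 255, 238, 230, 232, 229, 193, 161, 155, 181, 233, 266, 303, 350, 409]
[353, 304, 272, 250, 236, 239, 215, 182, 148, 159, 201, 227, 241, 278, 320]
[393, 371, 327, 301, 262, 253, 254, 228, 179, 167, 210, 216, 214, 234, 249]
[411, 396, 390, 358, 329, 284, 268, 242, 220, 205, 220, 218, 226, 215, 223]
[417, 418, 410, 405, 372, 338, 304, 267, 238, 228, 224, 227, 228, 226, 235]
[410, 416, 422, 412, 395, 378, 362, 335, 299, 257, 241, 225, 239, 226, 234]
3
[238, 231, 237, 235, 233, 234, 239, 256, 313, 384, 449, 489, 514, 518, 517]
[252, 238, 240, 239, 241, 237, 227, 221, 258, 317, 384, 445, 476, 497, 508]
[261, 245, 244, 237, 238, 225, 210, 190, 198, 245, 298, 364, 409, 457, 493]
[300, 266, 239, 242, 248, 228, 203, 182, 150, 183, 232, 273, 307, 366, 425]
[365, 328, 285, 262, 246, 244, 225, 174, 154, 167, 218, 233, 248, 285, 331]
[408, 389, 346, 311, 277
[... 1202 characters left out ...]
274, 252, 241, 239, 244, 242, 246, 260, 254, 244, 244, 244, 271, 272]
[369, 329, 288, 263, 234, 246, 238, 249, 251, 244, 238, 239, 239, 243, 257]
[403, 379, 350, 310, 275, 251, 238, 243, 240, 245, 236, 223, 233, 239, 230]
[424, 423, 400, 372, 344, 297, 268, 247, 237, 240, 232, 238, 233, 234, 225]
[433, 432, 425, 418, 384, 348, 318, 274, 256, 245, 241, 238, 240, 240, 236]
[427, 434, 433, 424, 409, 386, 377, 352, 305, 265, 249, 242, 235, 232, 243]
-0.015 [(2.5, 2.3)] [(np.float64(2.75), 2.4), (np.float64(2.25), 2.2)] [0.54, 0.84]
-0.012 [(1.5, 2.2)] [(np.float64(1.5), 2.4), (np.float64(-4.0), -2.6)] [0.55, 0.84]
-0.018 [(3.5, 2.4)] [(np.float64(3.25), 2.7), (np.float64(3.0), 2.2)] [0.54, 0.84]
```

Run:
```python
from cmp import *
S=frame((.5794,-.2713,.13),-110.65)
ims={"5":np.load("scene5.npz")["p"],"6":np.load("scene6.npz")["p"]}
for k,o,dr in(("5",0.,.033),("6",.03,.01)):
    for y,z,nm in((-.01,.003,"side"),(-.01,-.003,"side2"),(-.009,.02,"wood"),(-.005,.02,"wood"),(0,.02,"wood"),(.005,.02,"wood")):
        xs=np.arange(-.165,-.115,.0015)
        q=np.array([proj("scene",S(x+o,y,z-.0015+dr*(x+o))) for x in xs],np.float32)
        c=cv2.remap(ims[k],q[:,0],q[:,1],cv2.INTER_LINEAR).reshape(-1,3).astype(int)
        rb=c[:,0]-c[:,2]; s=c.sum(1)
        print(k,nm,"sum",s.tolist() if "side" in nm else "", "r-b",rb.tolist())
```

```text
5 side sum [423, 426, 428, 427, 428, 428, 427, 425, 422, 417, 406, 390, 372, 336, 296, 267, 254, 241, 238, 240, 241, 247, 253, 253, 251, 246, 246, 250, 253, 255, 254, 253, 252, 251] r-b [35, 35, 36, 35, 34, 34, 35, 36, 36, 35, 34, 32, 30, 27, 22, 17, 12, 7, 4, 3, 2, 0, 0, 0, 1, 0, 0, 1, 1, 2, 4, 3, 2, 1]
5 side2 sum [464, 472, 482, 484, 485, 486, 485, 482, 474, 460, 438, 402, 370, 338, 303, 278, 274, 272, 269, 275, 279, 281, 281, 279, 287, 288, 287, 283, 285, 290, 291, 289, 282, 281] r-b [29, 28, 27, 28, 27, 28, 27, 27, 26, 27, 26, 24, 23, 20, 15, 12, 8, 3, -1, -1, -1, 0, 1, 0, 0, 0, -1, -2, -2, -1, 0, 0, 1, 2]
5 wood sum  r-b [33, 34, 34, 34, 33, 33, 33, 32, 32, 33, 34, 33, 33, 32, 33, 33, 34, 35, 38, 41, 45, 51, 54, 56, 57, 58, 59, 58, 58, 58, 57, 59, 59, 60]
5 wood sum  r-b [35, 34, 33, 33, 32, 32, 33, 33, 33, 33, 33, 33, 32, 33, 33, 33, 34, 37, 40, 44, 48, 52, 54, 56, 57, 56, 54, 53, 52, 52, 53, 55, 59, 63]
5 wood sum  r-b [34, 33, 33, 35, 35, 35, 34, 33, 33, 33, 33, 33, 34, 34, 35, 36, 37, 38, 40, 44, 48, 51, 52, 51, 50, 48, 47, 46, 46, 51, 56, 59, 61, 63]
5 wood sum  r-b [33, 3
[... 659 characters left out ...]
8, 20, 20, 21, 19, 19, 19, 17, 14, 11, 8, 5, 3, 0, -1, -2, -1, -1, -2, -2, -2, -1, -2, -1, -1, 0]
6 wood sum  r-b [35, 35, 35, 36, 36, 35, 34, 35, 35, 34, 36, 36, 35, 34, 32, 32, 31, 31, 31, 30, 30, 31, 35, 39, 43, 47, 50, 48, 46, 41, 37, 34, 30, 29]
6 wood sum  r-b [35, 34, 34, 33, 33, 34, 34, 34, 34, 34, 34, 33, 33, 32, 32, 33, 33, 34, 31, 31, 32, 33, 34, 36, 37, 35, 34, 30, 26, 21, 15, 11, 11, 10]
6 wood sum  r-b [35, 34, 34, 33, 34, 34, 34, 35, 34, 34, 34, 33, 33, 32, 31, 31, 29, 29, 28, 25, 22, 21, 19, 17, 14, 11, 10, 8, 6, 1, -2, -1, 0, -1]
6 wood sum  r-b [34, 34, 34, 34, 33, 33, 34, 34, 34, 34, 35, 33, 31, 28, 26, 24, 19, 16, 14, 13, 10, 6, 2, 2, 2, 0, -1, -3, -3, -3, -3, -3, -2, -3]
```

The picture shows the bar well in, with the hole near (243,236) filled. The tail edge puts the origin at about 32–34 mm, so the lock is uncertain. I'll test it by force with a slight pull-back.

Call:
apply_moves([
  [0.1, 0, 0, 0, 0, 0, 1.5],
  [0.1, 0, 0, 0, 0, 0, 1.5],
  [0, 0, 0, 0, 0, 0, 1.5],
])

```text
t: 18.18
position: [0.5974, -0.2244, 0.1313]
ee_rot: [[0.354, 0.935, -0.001], [0.935, -0.354, -0.003], [-0.003, 0.0, -1.0]]
wrist_force: [-1.1, -1.1, 5.8]
opening: 0.332
gripper_force: 60.4
```

Call:
apply_moves([
  [0.1, 0, 0, 0, 0, 0, 1.5],
  [0.1, 0, 0, 0, 0, 0, 1.5],
  [0, 0, 0, 0, 0, 0, 1.5],
])

```text
t: 18.55
position: [0.5974, -0.2243, 0.1312]
ee_rot: [[0.354, 0.935, -0.002], [0.935, -0.354, -0.006], [-0.006, -0.0, -1.0]]
wrist_force: [-2.3, -5.8, 5.5]
opening: 0.328
gripper_force: 60.4
```

Call:
apply_moves([
  [0.1, 0, 0, 0, 0, 0, 1.5],
  [0, 0, 0, 0, 0, 0, 1.5],
])

```text
t: 18.8
position: [0.5976, -0.2238, 0.1312]
ee_rot: [[0.354, 0.935, -0.003], [0.935, -0.354, -0.007], [-0.007, -0.0, -1.0]]
wrist_force: [-3.8, -6.7, 4.6]
opening: 0.337
gripper_force: 60.4
```

Call:
apply_moves([
  [0.1, 0, 0, 0, 0, 0, 1.5],
  [0, 0, 0, 0, 0, 0, 1.5],
])

```text
t: 19.05
position: [0.598, -0.2229, 0.1312]
ee_rot: [[0.354, 0.935, -0.002], [0.935, -0.354, -0.007], [-0.007, 0.0, -1.0]]
wrist_force: [-3.2, -7.2, 4.6]
opening: 0.337
gripper_force: 60.3
```

Call:
apply_moves([
  [0.1, 0, 0, 0, 0, 0, 1.5],
  [0, 0, 0, 0, 0, 0, 1.5],
])

```text
t: 19.3
position: [0.5984, -0.2221, 0.1311]
ee_rot: [[0.354, 0.935, -0.002], [0.935, -0.354, -0.007], [-0.007, 0.0, -1.0]]
wrist_force: [-2.8, -6.1, 4.8]
opening: 0.332
gripper_force: 60.3
```

Call:
apply_moves([
  [0.1, 0, 0, 0, 0, 0, 1.5],
  [0, 0, 0, 0, 0, 0, 1.5],
])

```text
t: 19.55
position: [0.5984, -0.2221, 0.1311]
ee_rot: [[0.353, 0.935, -0.003], [0.935, -0.354, -0.009], [-0.009, 0.0, -1.0]]
wrist_force: [-5.2, -9.3, 3.5]
opening: 0.337
gripper_force: 60.3
```

Call:
apply_moves([
  [0.1, 0, 0, 0, 0, 0, 1.5],
  [0, 0, 0, 0, 0, 0, 1.5],
])

```text
t: 19.8
position: [0.5984, -0.222, 0.1311]
ee_rot: [[0.353, 0.935, -0.004], [0.935, -0.353, -0.01], [-0.011, 0.0, -1.0]]
wrist_force: [-4.2, -11.5, 4.3]
opening: 0.333
gripper_force: 60.3
```

Call:
apply_moves([
  [0.1, 0, 0, 0, 0, 0, 1.5],
  [0, 0, 0, 0, 0, 0, 1.5],
])

```text
t: 20.05
position: [0.5984, -0.222, 0.1311]
ee_rot: [[0.353, 0.936, -0.004], [0.935, -0.353, -0.012], [-0.012, -0.0, -1.0]]
wrist_force: [-4.9, -13.3, 3.7]
opening: 0.331
gripper_force: 60.2
```

Call:
apply_moves([
  [-0.2, 0, 0, 0, 0, 0, 1.5],
  [-0.2, 0, 0, 0, 0, 0, 1.5],
  [-0.1, 0, 0, 0, 0, 0, 1.5],
  [0, 0, 0, 0, 0, 0, 1.5],
])

```text
t: 20.55
position: [0.5985, -0.222, 0.1312]
ee_rot: [[0.354, 0.935, -0.001], [0.935, -0.354, -0.004], [-0.004, 0.0, -1.0]]
wrist_force: [-2.3, -6.8, 4.3]
opening: 0.334
gripper_force: 60.3
```

Call:
apply_moves([
  [-0.1, 0, 0, 0, 0, 0, 1.5],
  [-0.1, 0, 0, 0, 0, 0, 1.5],
  [-0.1, 0, 0, 0, 0, 0, 1.5],
  [0, 0, 0, 0, 0, 0, 1.5],
])

```text
t: 21.05
position: [0.5984, -0.2219, 0.1311]
ee_rot: [[0.354, 0.935, 0.001], [0.935, -0.354, 0.001], [0.001, 0.0, -1.0]]
wrist_force: [-0.5, -2.2, 4.8]
opening: 0.337
gripper_force: 60.4
```

Call:
apply_moves([
  [-0.1, 0, 0, 0, 0, 0, 1.5],
  [-0.1, 0, 0, 0, 0, 0, 1.5],
  [0, 0, 0, 0, 0, 0, 1.5],
])

```text
t: 21.42
position: [0.5984, -0.222, 0.1312]
ee_rot: [[0.354, 0.935, 0.002], [0.935, -0.354, 0.004], [0.005, 0.0, -1.0]]
wrist_force: [2.1, 3.4, 5.3]
opening: 0.329
gripper_force: 60.4
```

Call:
apply_moves([
  [-0.1, 0, 0, 0, 0, 0, 1.5],
  [-0.1, 0, 0, 0, 0, 0, 1.5],
  [0, 0, 0, 0, 0, 0, 1.5],
])

```text
t: 21.8
position: [0.5979, -0.2228, 0.1312]
ee_rot: [[0.354, 0.935, 0.003], [0.935, -0.354, 0.006], [0.007, 0.0, -1.0]]
wrist_force: [2.6, 4.9, 6.4]
opening: 0.336
gripper_force: 60.5
```

Call:
apply_moves([
  [-0.1, 0, 0, 0, 0, 0, 1.5],
  [-0.1, 0, 0, 0, 0, 0, 1.5],
  [0, 0, 0, 0, 0, 0, 1.5],
])

```text
t: 22.18
position: [0.5971, -0.2245, 0.1313]
ee_rot: [[0.354, 0.935, 0.002], [0.935, -0.354, 0.006], [0.007, 0.0, -1.0]]
wrist_force: [0.9, 5.4, 5.8]
opening: 0.334
gripper_force: 60.5
```

Call:
apply_moves([
  [-0.1, 0, 0, 0, 0, 0, 1.5],
  [-0.1, 0, 0, 0, 0, 0, 1.5],
  [0, 0, 0, 0, 0, 0, 1.5],
])

```text
t: 22.55
position: [0.5969, -0.225, 0.1313]
ee_rot: [[0.354, 0.935, 0.003], [0.935, -0.354, 0.009], [0.009, 0.0, -1.0]]
wrist_force: [4.0, 8.3, 6.7]
opening: 0.333
gripper_force: 60.5
```

Play of about 3 mm with hard stops both ways matches a 10 mm pin in a 13 mm hole, so the bar is locked. I'll unload, release and retreat upward.

Call:
apply_moves([
  [0.2, 0, 0, 0, 0, 0, 1.5],
  [0.2, 0, 0, 0, 0, 0, 1.5],
  [0.2, 0, 0, 0, 0, 0, 1.5],
  [0, 0, -0.1, 0, 0, 0, 1.5],
])

```text
t: 23.05
position: [0.5969, -0.2242, 0.1314]
ee_rot: [[0.354, 0.935, -0.001], [0.935, -0.354, 0.001], [0.0, -0.001, -1.0]]
wrist_force: [-0.5, -2.1, -0.8]
opening: 0.332
gripper_force: 59.8
```

Call:
apply_moves([
  [0, 0, 0, 0, 0, 0, 3.2],
  [0, 0, 0, 0, 0, 0, 4.2],
  [0, 0, 0, 0, 0, 0, 5.5],
  [0, 0, 0, 0, 0, 0, 5.5],
  [0, 0, -1.5, 0, 0, 0, 5.5],
  [0, 0, -4, 0, 0, 0, 5.5],
  [0, 0, -5, 0, 0, 0, 5.5],
  [0, 0, -3, 0, 0, 0, 5.5],
])

```text
t: 24.05
position: [0.598, -0.225, 0.2713]
ee_rot: [[0.354, 0.935, 0.004], [0.935, -0.354, -0.002], [-0.0, 0.005, -1.0]]
wrist_force: [0.5, 0.1, -0.3]
opening: 0.646
gripper_force: 0.0
```

Call:
apply_moves([
  [2, -3, 0, 0, 0, 0, 5.5],
  [4, -4.5, 0, 0, 0, 0, 5.5],
  [4, -4.5, 0, 0, 0, 0, 5.5],
  [4, -4.5, 0, 0, 0, 0, 5.5],
  [4, -4.5, 0, 0, 0, 0, 5.5],
  [2, -3, 0, 0, 0, 0, 5.5],
  [0, 0, 0, 0, 0, 0, 5.5],
  [0, 0, 0, 0, 0, 0, 5.5],
])

```text
t: 25.05
position: [0.4442, 0.0471, 0.2681]
ee_rot: [[0.354, 0.935, 0.002], [0.935, -0.354, -0.001], [0.0, 0.002, -1.0]]
wrist_force: [-0.2, 0.3, -0.7]
opening: 0.647
gripper_force: 0.0
```

Run:
```python
from cmp import *
st();im,d=viewer.grab_frame("scene");np.savez("scene7.npz",p=im,d=d);t,td=viewer.grab_frame("top");np.savez("top7.npz",p=t,d=td)
cv2.imwrite("pics/c8.png",np.hstack([crop(im,350,155,80,66,5),crop(t,355,140,80,66,5)])[:,:,::-1])
S=frame((.5794,-.2713,.13),-110.65);q=lambda *a:(5*(proj("scene",S(*a))-[350,155]+.5)).round(0).tolist();r=lambda *a:(5*(proj("top",S(*a))-[355,140]+.5)+[400,0]).round(0).tolist()
print("hole scene",q(.03,-.0145,0),"top",r(.03,-.0145,0),r(.03,.0145,0))
for n,I in(("scene",im),("top",t)):
  for nm,a,b in(("wood front",S(-.015,-.013,.019),S(-.015,.01,.019)),("wood rear",S(-.105,-.012,.019),S(-.105,.012,.019)),("near",S(-.1,-.015,.019),S(-.03,-.015,.019)),("far",S(-.1,.015,.019),S(-.03,.015,.019))): print(n,nm,*edges(I,n,a,b,half=4)[:2])
```

```text
t 25.05 pos [0.4442 0.0471 0.2681] q [-2.9  3.3 96.7 -0.  79.8 17.9] F [-0.2  0.3 -0.7] T [ 0.    0.04 -0.03] open 55.2 g 0.0
[[0.3538, 0.9353, 0.002], [0.9353, -0.3538, -0.0006], [0.0002, 0.0021, -1.0]]
hole scene [277.0, 246.0] top [669.0, 192.0] [688.0, 142.0]
scene wood front [(0.25, -4.3), (2.75, 8.3)] [(np.float64(2.75), 9.3), (np.float64(0.75), -5.3)]
scene wood rear [] [(np.float64(4.0), -2.0), (np.float64(-4.0), 1.9)]
scene near [(1.25, -5.1)] [(np.float64(1.0), -5.0), (np.float64(1.25), -5.5)]
scene far [(-3.75, 2.8)] [(np.float64(-4.0), 3.9), (np.float64(1.75), -5.0)]
top wood front [(-0.25, 6.9)] [(np.float64(0.0), 6.4), (np.float64(0.25), 4.9)]
top wood rear [(-1.75, 5.9)] [(np.float64(-1.75), 5.9), (np.float64(-1.25), 1.9)]
top near [(0.25, -6.0)] [(np.float64(-0.25), -4.6), (np.float64(0.25), -6.5)]
top far [] [(np.float64(1.5), 1.1), (np.float64(1.75), 0.8)]
```

View pics/c8.png

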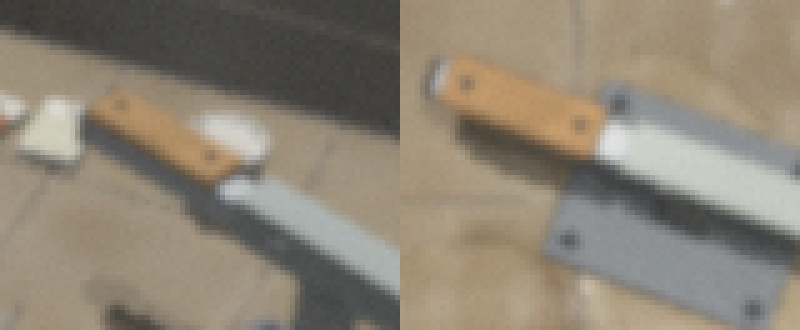

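The bar sits in line with the sleeve and the rest is on top. The wood's front edge is within about 1 mm of its home position in the top view, and a button shows at the hole near (277,243). Nothing is touching, so I'll hand it in.

```bash
python3 -c "
from cell import workorder
print(workorder.close_job())"
```

```text
the job is handed in; nothing more can be done
None
```

I handed the job in at about 25 s with the bar in the sleeve, wooden rest on top, gripper clear and the cup, pot, bowl and brush not touched; it stopped hard when pushed and pulled, with about 3 mm of play as expected from locked buttons, but I couldn't clearly see both buttons out and no verdict came back.

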